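Set up a product shot: box in the tray, camera mast up and held

TASK

Stand the small product box upright on the floor of the shallow tray of the photo stand, square with the tray, and let go of it. Then squeeze the catch button on the mast's head, pull the camera mast up past its first stop to the second stop, as far as it goes, and finish while still holding it up there (it sinks back when let go). Leave the other things on the bench where they are.

Things in the scene. Friction and masses are not known exactly. Their poses are not given: they have to be found in the camera images.
- product_box: Small printed cardboard box of light weight (about 50 g), 30 (its x) x 89 (its y) x 52 (z, high) mm, standing upright on the bench on its 30 x 89 mm underside, far to the left of the stand. Origin: centre of its underside. Grip it across its 30 mm width (closing along its x).
- photo_stand: Camera stand fixed to the bench. A square grey foot, 90 x 90 x 12 mm, carries an upright aluminium sleeve, 30 mm across (36 at its black collar), 127 mm high, out of which a steel mast slides up. 165 mm from the sleeve along the stand's -y (robot's right) lies its tray. Origin: sleeve axis at bench height; x away from the robot, y left, away from the tray, z up
- tray (a point): Centre of the tray's inner floor, 6 mm above the bench; axes as photo_stand. The tray is an open rectangle with inner size 66 (x) x 126 (y) mm, and a 6 mm wide rim all round that stands 8 mm above the floor. The box goes in with its long side (its y) along the tray's long side (y), either way round.
- mast_grip (a point): Centre of the black block on the mast's top, 155 mm above the bench when down; axes as photo_stand. Block 36 (x) x 34 (y) x 48 (z) mm. The grey ribbed catch button, 24 wide, 34 high, stands 8 mm proud of its -x face, at the same height. A camera 42 mm wide sits 27 to 75 mm out on -y, below the block's top. Gripped from above closing along x: 44 mm button out, 38 mm in
- catch_button (a joint): Press of the catch button, 0 (out) to 0.006 m (fully in); its spring takes 4 N to start, 7 N fully in. While out, a pin locks the mast down, and again at the first stop; pressed by more than about 4.5 mm it frees the mast. Keep it squeezed while pulling.
- mast (a joint): Height of the mast, 0 (down) to 0.09 m (second stop, the solid end of its travel). First stop at 0.045 m, where the pin catches if the button has been released. Lifting the freed mast takes about 4 N; it does not lock at the second stop and sinks back when let go.
- note_block: Bystander: square block of sticky notes, 75 x 76 x 26 mm. Origin: underside centre.
- mug: Bystander: dark mug, 88 mm across and 106 mm high, handle on one side. Origin: underside centre.
- tape_roll: Bystander: wide roll of tan packing tape lying flat, 116 mm across, 48 mm high. Origin: underside centre.
- label_roll: Bystander: roll of white labels on its end, 72 mm across, 52 mm high. Origin: underside centre.
- marker: Bystander: marker pen lying near the bench's front edge, 17 mm thick, 138 mm long along its y. Origin: under its middle.
- carton: Bystander: taped brown carton, 89 x 120 x 58 mm. Origin: underside centre.
- terminal: Bystander: handheld terminal lying flat, 149 x 72 x 23 mm. Origin: underside centre.

How it is judged:
By the outcome, as a careful person would: the job done as asked, in the order asked, and still so for the second after the job is handed in, while the arm keeps its last pose, push and grip.
It also fails if it takes over 48 s, if anything falls off the work surface, if the arm or the gripper's body presses on something with over 40 N, if the wrist force passes 120 N, or if a joint passes its speed limit or range.

ROBOT

A 6-joint arm with a two-finger parallel gripper is mounted at the origin on a cart in front of the work surface, level with it; the furniture and walls round the work are solid. World frame = base frame: x ahead of the robot, y to its left, z up, the work surface at z = 0. Lengths are in m, angles in degrees, forces in N, time in s.
With the tool pointing down it reaches from about 0.35 to 0.975 m from the base axis. Payload 17.4 kg.
Tool frame: the origin (TCP) lies on the centre line of the jaws, within the pads' length; the fingertips stand 11 mm ahead of it and the grasp point (between the pads) lies 8 mm behind it; z points along the fingers, y is the line along which they close (so a half turn about z gives the same grasp; the last joint's range is limited). The gripper opens to 85 mm and grips with 20 to 120 N. Pads are 22 mm wide; open, the fingers measure 114 mm over their backs; the gripper's body (76 mm by 85 mm) begins 54 mm behind the grasp point. The pads swing forward as they close: fully open they stand 13 mm farther back than shut.
Start: joints at [70.543, 6.646, 82.598, -0, 90.757, -2.166], TCP at [0.201, 0.644, 0.242] pointing down, gripper open.
Joint ranges: [-162.19, 162.19], [-47.58, 125.68], [4.15, 143.07], [-65.23, 245.23], [0.69, 171.88], [-170.13, 170.13]. Speed limits (degrees/s): [108.29, 108.29, 127.2, 180, 180, 180].

INTERFACE

Orientations are given as a 3x3 rotation matrix whose columns are the frame's x, y, z axes.
In Python, from bench import observe, capture, get_calibration, close_job gives the robot as it stands.
- The arm moves only by the tool jog_arm, never from a script. Its argument "targets" is a list of rows, each a list of 4 numbers: the shift along the tool's x, y, z in m, then the turn about the tool's z in degrees. A call has 1 to 20 rows; each row is the pose to reach, as a shift and turn from the pose commanded when the call began, along the tool's axes at that moment; what a row does not reach only later rows make up. A row lasts 1/10 s, in which the tool goes at most 50 mm and 8.59 degrees, less where a joint would pass 70% of its speed; a pose out of reach is approached as far as the arm can. A call with a gripper value outside its range is refused whole. "hand" is the closure in counts, from 0 (fully open) to 255 (shut), set as the call begins (left out, the last holds). The fingers move at their own pace and stop on an object; "grip_force" is the grip in N (left out, the last holds). Time passes only in rows, so rows that repeat a pose let the fingers close. It gives the time, the measured TCP pose, the force, the opening and the grip force at its end, in the units of the state.
- observe(): the state, without advancing time (a new reading comes with each control period).
- capture(name): name is "side" or "top" or "wrist"; returns (picture, depth): 420x560x3 uint8, red, green, blue; 420x560 float32, m along the optical axis (not along the pixel's ray), 0 where there is no reading.
- get_calibration(name): a dict with "fx", "fy", "cx", "cy" (pixels), "k1" (the pictures are not rectified: a ray, as slopes to the right and down, at radius r is drawn at 1 + k1 r^2 times it, then the intrinsics apply), "R" (3x3) and "t" (3): a world point X has camera coordinates R X + t. Camera axes: x right, y down, z forward; pixel columns grow to the right and rows downward; lengths in m; the calibration is good to about 2 mm. A picture is of the moment at which its call begins: read the wrist's pose just before it. get_calibration takes no time and is no camera call; for the wrist camera it gives the pose at the moment of the call.
- close_job(): hands the job in; it is judged then, once.
The state is a dict: "time_s": time; "joints": joint angles; "dq": joint speeds; "joint_efforts": joint torques, N m; "position": TCP position; "tool_rot": TCP orientation; "force": force on the tool from outside, world axes, zero at the start; "torque": the same for the moment, N m; "grip_width": opening from 0.0 (shut) to 1.0 (fully open); "grip_force": force on a finger pad.
Only numpy, scipy, OpenCV 4.12 (cv2) and the standard library are available. Lean on these libraries where they do the work, as an engineer would, in place of code of your own. Each camera call takes 0.05 s, during which the arm holds its last target. There are 200 camera calls.

## Working session

There is one attempt and no reset: what is moved stays moved. The work goes in short steps, Python scripts to look and compute and a tool call to move; the robot and the scene stay as the last step left them, time stands still between calls to the robot, and variables do not carry over. Pictures are saved under pics/ and viewed, at most 10 in all, crops included, and the job is handed in when it is done.

Besides the shell and the picture viewer there is one more tool, called after "Request:" as a command line: name --pt "numbers of a row" for each row, then --argument value for the rest. jog_arm: Moves the arm, as the interface text tells. Its arguments: {"type":"object","properties":{"targets":{"type":"array","items":{"type":"array","items":{"type":"number"}}},"hand":{"type":"number"},"grip_force":{"type":"number"}},"required":["targets"]}

```bash
mkdir -p pics
cat > h.py <<'E'
import numpy as np, cv2
from bench import observe, capture, get_calibration
def cloud(name):
    c=get_calibration(name); im,d=capture(name)
    v,u=np.mgrid[0:420,0:560]
    K=np.array([[c['fx'],0,c['cx']],[0,c['fy'],c['cy']],[0,0,1]])
    x=(u-c['cx'])/c['fx'];y=(v-c['cy'])/c['fy'];a,b=x.copy(),y.copy()
    for _ in range(15):
        s=1+c['k1']*(a*a+b*b);a,b=x/s,y/s
    P=np.stack([a*d,b*d,d],-1)
    W=(P-np.array(c['t']))@np.array(c['R'])
    W[d==0]=np.nan
    return im,W
def save(n,im): cv2.imwrite('pics/'+n,im[...,::-1])
E
python3 - <<'E'
from h import *
import pprint
o=observe();pprint.pprint({k:np.round(v,3).tolist() for k,v in o.items()})
for n in('top','side'):
    im,W=cloud(n);save(n+'0.png',im);np.savez(n+'0.npz',im=im,W=W)
E
```

```text
{'dq': [0.026, -0.046, -0.009, 0.062, -0.039, -0.015],
 'force': [0.482, -0.926, 0.389],
 'grip_force': 0.0,
 'grip_width': 0.999,
 'joint_efforts': [0.001, -73.199, -63.249, -0.0, 0.006, -0.0],
 'joints': [70.542, 6.675, 82.635, 0.001, 90.757, -2.166],
 'position': [0.201, 0.644, 0.242],
 'time_s': 0.0,
 'tool_rot': [[-0.955, 0.297, -0.0],
              [0.297, 0.955, -0.001],
              [0.0, -0.001, -1.0]],
 'torque': [0.005, -0.024, -0.002]}
```

View pics/top0.png

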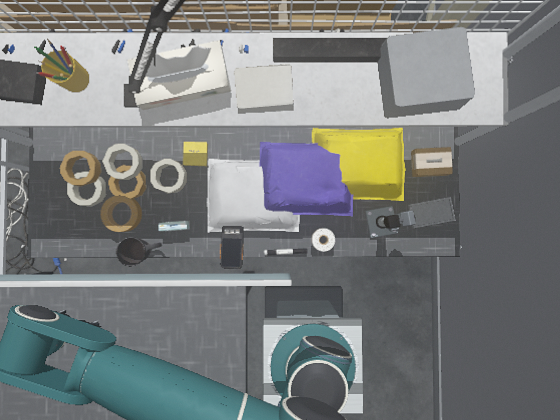

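View pics/side0.png

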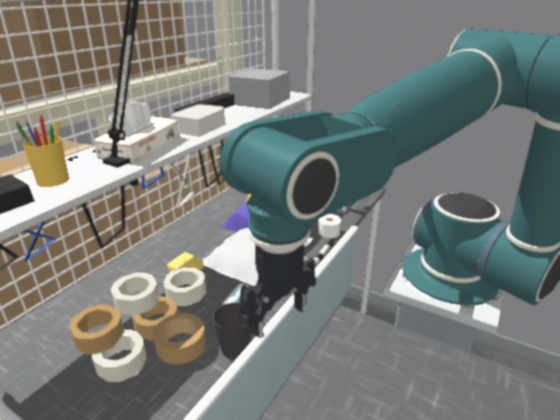

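The top view shows the stand at about (383,222) with its tray at (435,213), a likely product box at (173,226), and a mug at (132,250). A low wall runs along row 280. Next I measure these.

Run:
```python
from h import *
z=np.load('top0.npz');im,W=z['im'],z['W']
def st(n,u0,u1,v0,v1):
    w=W[v0:v1,u0:u1].reshape(-1,3);print(n,np.round(np.nanpercentile(w,[2,50,98],axis=0),3).tolist())
st('wall',20,240,276,284);st('wallR',270,290,276,284);st('shelf',240,290,70,105);st('shelffront',150,500,118,124)
st('bench',40,200,240,246);st('env',215,255,180,215);st('purple',275,330,155,200);st('yel',350,395,140,180)
for n,(u,v) in dict(box=(173,226),mug=(132,250),term=(232,245),marker=(285,251),label=(323,239),head=(385,222),tray=(435,213),carton=(432,161),note=(195,153),frontedge=(60,254)).items(): print(n,np.round(W[v,u],3))
# bench-height objects mask near box
def comp(n,u0,u1,v0,v1,zl,zh):
    s=W[v0:v1,u0:u1];m=(s[...,2]>zl)&(s[...,2]<zh);p=s[m][:,:2].astype(np.float32)
    r=cv2.minAreaRect(p*1000);print(n,len(p),r,np.median(s[m][:,2]))
comp('box',150,198,214,238,.03,.07)
comp('tray',414,460,194,232,.003,.03)
comp('foot',366,400,205,240,.008,.02)
comp('head',366,400,205,240,.16,.2)
big=cv2.resize(np.hstack([im[205:245,140:200],im[190:250,360:460][10:50]]),None,fx=5,fy=5,interpolation=cv2.INTER_CUBIC)
save('crop.png',big)
```

```text
wall [[0.279, 0.243, -0.041], [0.285, 0.569, 0.069], [0.289, 0.913, 0.12]]
wallR [[0.278, 0.077, -0.022], [0.285, 0.107, 0.093], [0.287, 0.136, 0.119]]
shelf [[0.745, 0.082, 0.403], [0.786, 0.138, 0.407], [0.827, 0.197, 0.412]]
shelffront [[0.709, -0.437, 0.344], [0.716, -0.01, 0.349], [0.724, 0.415, 0.354]]
bench [[0.388, 0.377, -0.007], [0.398, 0.593, 0.001], [0.406, 0.872, 0.103]]
env [[0.487, 0.186, 0.037], [0.54, 0.247, 0.048], [0.594, 0.31, 0.056]]
purple [[0.531, -0.044, 0.083], [0.598, 0.037, 0.096], [0.664, 0.116, 0.104]]
yel [[0.591, -0.245, 0.082], [0.652, -0.179, 0.091], [0.712, -0.112, 0.104]]
box [0.45  0.439 0.053]
mug [0.373 0.582 0.005]
term [0.388 0.258 0.02 ]
marker [0.368 0.089 0.013]
label [ 0.406 -0.035 -0.005]
head [ 0.459 -0.206  0.14 ]
tray [ 0.489 -0.397  0.004]
carton [ 0.65  -0.373  0.06 ]
note [0.683 0.376 0.03 ]
frontedge [ 0.36   0.819 -0.009]
box 260 ((450.5530090332031, 441.947265625), (29.016633987426758, 88.56644439697266), 2.6579079627990723) 0.04887024469911445
tray 777 ((490.2914123535156, -400.4748840332031), (149.1514129638672, 119.91694641113281), 89.74909973144531) 0.006570863936892809
foot 430 ((452.9095153808594, -222.89962768554688), (105.78005981445312, 90.1546401977539), 9.272442817687988) 0.01194500330267673
head 182 ((457.4588317871094, -223.00192260742188), (39.00551986694336, 43.42875671386719), 89.54851531982422) 0.1760674555135089
```

View pics/crop.png

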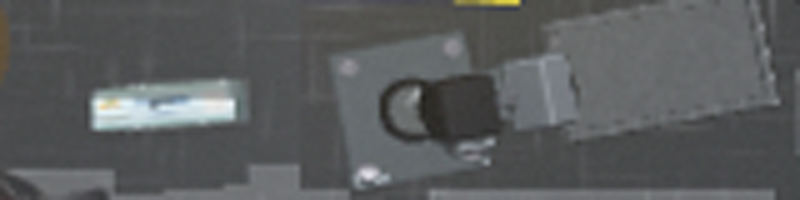

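The box is at about (0.451, 0.442) with 2.7° yaw, and the stand is yawed about +10°. I'll move above the box first.

Request:
jog_arm --pt "-0.15 -0.06 0 35" --pt "-0.298 -0.119 0 70" --pt "-0.298 -0.119 0 70" --pt "-0.298 -0.119 0 70" --pt "-0.298 -0.119 0 70" --pt "-0.298 -0.119 0 70" --pt "-0.298 -0.119 0 70" --pt "-0.298 -0.119 0 70" --pt "-0.298 -0.119 0 70" --pt "-0.298 -0.119 0 70" --pt "-0.298 -0.119 0 70" --hand 0 --grip_force 25

```text
time_s: 1.2
position: [0.4493, 0.4427, 0.2422]
tool_rot: [[-0.052, 0.999, -0.0], [0.999, 0.052, -0.0], [-0.0, -0.0, -1.0]]
force: [0.5, 1.3, -0.2]
grip_width: 1.0
grip_force: 0.0
```

Run:
```python
from h import *
o=observe();print(np.round(o['position'],4),np.round(o['tool_rot'],4),np.round(o['joints'],1))
im,W=cloud('wrist');save('w1.png',im);np.savez('w1.npz',im=im,W=W)
m=(W[...,2]>.042)&(W[...,2]<.062)&(abs(W[...,0]-.45)<.05)&(abs(W[...,1]-.44)<.08)
p=W[m][:,:2].astype(np.float32)*1000;print(len(p),cv2.minAreaRect(p),p.mean(0),np.median(W[m][:,2]))
```

```text
[0.4493 0.4427 0.2422] [[-5.160e-02  9.987e-01 -2.000e-04]
 [ 9.987e-01  5.160e-02 -1.000e-04]
 [-1.000e-04 -2.000e-04 -1.000e+00]] [42.3  1.2 88.4  0.  90.5 39.3]
2622 ((433.623291015625, 439.29888916015625), (61.30754852294922, 87.9566650390625), 3.996466636657715) [450.54834 442.50076] 0.052061737297558724
```

View pics/w1.png

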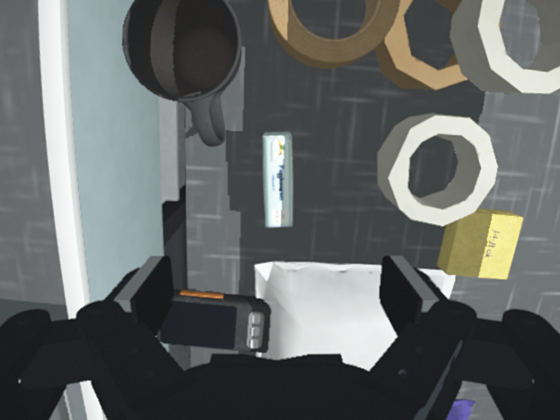

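The wrist view shows the box upright at (278,180), with the mug handle nearby at (207,115). The jaws have a clear path.

Run:
```python
from h import *
z=np.load('w1.npz');W=z['W']
m=((W[...,2]>.048)&(W[...,2]<.057)&(abs(W[...,0]-.45)<.05)&(abs(W[...,1]-.44)<.08)).astype(np.uint8)
n,l,s,c=cv2.connectedComponentsWithStats(m);i=1+s[1:,4].argmax();p=W[l==i][:,:2].astype(np.float32)*1000
print(len(p),cv2.minAreaRect(p),p.mean(0))
v=np.linalg.eigh(np.cov(p.T))[1][:,1];print(np.degrees(np.arctan2(v[1],v[0])))
```

```text
2596 ((450.6306457519531, 440.5238952636719), (26.739974975585938, 87.93830108642578), 3.6293394565582275) [450.74625 442.31592]
93.83817374544945
```

Request:
jog_arm --pt "-0.001 0.001 0.05 -0.8" --pt "-0.001 0.001 0.1 -0.8" --pt "-0.001 0.001 0.15 -0.8" --pt "-0.001 0.001 0.19 -0.8" --pt "-0.001 0.001 0.21 -0.8" --pt "-0.001 0.001 0.21 -0.8" --pt "-0.001 0.001 0.21 -0.8"

```text
time_s: 1.95
position: [0.4509, 0.4418, 0.0332]
tool_rot: [[-0.063, 0.998, 0.0], [0.998, 0.063, 0.0], [0.0, 0.0, -1.0]]
force: [0.8, 0.4, 0.7]
grip_width: 1.001
grip_force: 0.0
```

Request:
jog_arm --pt "0 0 0 0" --pt "0 0 0 0" --pt "0 0 0 0" --pt "0 0 0 0" --pt "0 0 0 0" --pt "0 0 0 0" --pt "0 0 0 0" --pt "0 0 0 0" --hand 255 --grip_force 25

```text
time_s: 2.75
position: [0.4511, 0.4415, 0.033]
tool_rot: [[-0.061, 0.998, 0.001], [0.998, 0.061, 0.001], [0.001, 0.001, -1.0]]
force: [-0.6, -0.3, 7.1]
grip_width: 0.342
grip_force: 25.6
```

Request:
jog_arm --pt "0 0 -0.03 0" --pt "0 0 -0.08 0" --pt "0 0 -0.13 0" --pt "0 0 -0.18 0" --pt "-0.03 0 -0.22 0" --pt "-0.07 0 -0.23 0" --pt "-0.115 0 -0.23 0" --pt "-0.16 0 -0.23 0" --pt "-0.205 0 -0.23 0" --pt "-0.25 0 -0.23 -1" --pt "-0.295 0 -0.23 -2" --pt "-0.34 0 -0.23 -3" --pt "-0.385 -0.005 -0.23 -4" --pt "-0.43 -0.01 -0.23 -5" --pt "-0.475 -0.01 -0.23 -6"

```text
time_s: 4.25
position: [0.4692, -0.0351, 0.2626]
tool_rot: [[-0.166, 0.986, 0.001], [0.986, 0.166, -0.0], [-0.0, 0.001, -1.0]]
force: [1.1, -0.5, -1.0]
grip_width: 0.342
grip_force: 24.9
```

Request:
jog_arm --pt "-0.04 0 0 0" --pt "-0.08 0 0 0" --pt "-0.12 0 0 0" --pt "-0.16 0 0 0" --pt "-0.2 0 0 0" --pt "-0.24 0 0 0" --pt "-0.27 0 0 0" --pt "-0.29 0 0 0" --pt "-0.29 0 0 0"

```text
time_s: 5.15
position: [0.5178, -0.3211, 0.2616]
tool_rot: [[-0.163, 0.987, -0.001], [0.987, 0.163, 0.0], [0.001, -0.001, -1.0]]
force: [-0.5, 0.3, -0.0]
grip_width: 0.345
grip_force: 24.9
```

Run:
```python
from h import *
o=observe();print(np.round(o['position'],4),np.round(o['tool_rot'],4),np.round(o['joints'],1))
im,W=cloud('wrist');save('w2.png',im);np.savez('w2.npz',im=im,W=W)
```

```text
[ 0.5178 -0.3211  0.2616] [[-1.635e-01  9.865e-01 -1.000e-03]
 [ 9.865e-01  1.635e-01  4.000e-04]
 [ 6.000e-04 -9.000e-04 -1.000e+00]] [-34.2  -1.7  89.5  -0.   92.3 -43.6]
```

View pics/w2.png

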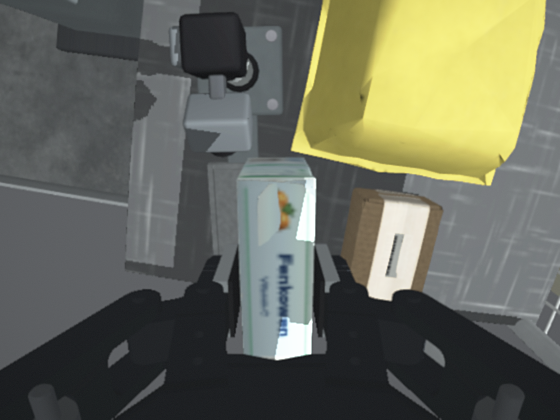

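The wrist view shows the head block at (213,42), the button on its left at (175,45), the camera at (218,120), and the tray edge left of the held box at (222,200).

Run:
```python
from h import *
z=np.load('w2.npz');W=z['W'];im=z['im']
def rect(n,u0,u1,v0,v1,zl,zh):
    m=np.zeros((420,560),np.uint8);s=W[v0:v1,u0:u1,2];m[v0:v1,u0:u1]=(s>zl)&(s<zh)
    k,l,st,c=cv2.connectedComponentsWithStats(m);i=1+st[1:,4].argmax();p=W[l==i].astype(np.float32)*1000
    r=cv2.minAreaRect(p[:,:2].copy());print(n,len(p),np.round(r[0],1),np.round(r[1],1),round(r[2],1),'z',np.median(p[:,2]),'pix',st[i,:4],'corners',np.round(cv2.boxPoints(r)).tolist())
rect('block',160,260,0,90,.172,.19)
rect('btn',160,190,10,80,.15,.172)
rect('foot',160,300,10,170,.008,.017)
rect('tray',190,245,150,300,.002,.02)
rect('cam',170,265,85,160,.12,.172)
top=np.load('top0.npz')
W=top['W'];im=top['im']
# tray from top by colour/height
for v in range(196,234,3): print(v,' '.join('%3d/%2d'%(im[v,u].mean(),W[v,u,2]*1000) for u in range(404,464,4)))
```

```text
block 4012 [ 459.2 -225.8] [43.4 34.5] 9.8 z 179.72365 pix [169  12  73  63] corners [[435.0, -212.0], [441.0, -246.0], [484.0, -239.0], [478.0, -205.0]]
btn 38 [ 441.6 -239.2] [3.5 8.4] 66.6 z 171.02023 pix [170  57  12  13] corners [[437.0, -239.0], [445.0, -242.0], [446.0, -239.0], [438.0, -236.0]]
foot 2616 [ 487.4 -220.3] [38.7 89.9] 10.4 z 13.01076 pix [243  26  40  89] corners [[460.0, -180.0], [476.0, -268.0], [515.0, -261.0], [498.0, -173.0]]
tray 2580 [ 463.  -372.5] [ 43.9 126. ] 3.5 z 7.7495756 pix [205 152  40 103] corners [[437.0, -311.0], [445.0, -437.0], [489.0, -434.0], [481.0, -308.0]]
cam 2996 [ 471.7 -271.3] [41.9 48.1] 11.0 z 164.47894 pix [184  85  69  73] corners [[447.0, -252.0], [456.0, -299.0], [497.0, -291.0], [488.0, -244.0]]
196  73/-1  81/ 2  79/-3  85/-4  79/ 2  76/-8  80/ 0  77/ 0  73/-3  78/-4  75/-1  79/ 0  74/-6  76/-6  94/-391
199  73/-2  78/ 0  77/ 0  83/-1  75/-1  78/-1  78/ 4  78/-5  85/ 3 109/16 108/12 101/ 6  73/-3  72/-5  92/-394
202  78/-2  79/-2  78/ 4  81/ 1  86/11 111/16 107/12 102/ 8 105/ 6 105/-1 105/ 7 104/ 5  71/-2  72/ 6  94/-399
205
[... 421 characters left out ...]
5  83/15  72/ 0  92/-397
217 113/161 125/173 125/159 109/-1 106/ 0 105/ 5 107/ 7 105/ 7 104/ 7 108/ 3 104/ 0 106/ 7  94/ 1  78/ 2  92/-403
220 112/163 112/172 125/164 104/ 5 106/-1 107/10 105/ 3 105/ 0 103/ 9 105/ 3  99/ 6 115/13 104/13  71/-2  91/-409
223 109/159 113/174 123/166 107/ 0 108/ 3 106/ 0  98/ 9 113/13 104/17  84/18  75/-7  72/-1  80/-4  79/ 2  92/-394
226  74/154  72/-5  86/ 0 111/11 105/18  85/ 8  72/-1  78/-5  76/ 0  75/-2  75/-7  75/-2  72/-7  73/-4  91/-399
229  79/ 5  76/-8  76/-1  78/ 5  74/-1  75/-2  73/-1  75/ 0  73/-2  74/ 0  75/ 0  73/-2  73/-1  73/-1  94/-401
232  74/-2  76/ 4  77/ 1  82/-2  74/ 0  72/ 0  74/-4  74/ 1  75/-6  74/-4  76/ 1  74/-4  73/ 1  71/-4  94/-398
```

Run:
```python
from h import *
t=np.load('top0.npz');W=t['W'];g=t['im'].mean(2)
m=np.zeros((420,560),np.uint8);s=np.s_[190:235,406:458]
m[s]=(g[s]>95)&(W[s][...,2]<.03)
m=cv2.morphologyEx(m,cv2.MORPH_OPEN,np.ones((3,3),np.uint8))
k,l,st,c=cv2.connectedComponentsWithStats(m);i=1+st[1:,4].argmax()
c=get_calibration('top');K=np.array([[c['fx'],0,c['cx']],[0,c['fy'],c['cy']],[0,0,1]])
v,u=np.nonzero(l==i);n=cv2.undistortPoints(np.stack([u,v],1).astype(float)[:,None],K,np.array([c['k1'],0,0,0.]))[:,0]
R=np.array(c['R']);C=-R.T@c['t'];d=np.c_[n,np.ones(len(n))]@R
p=(C+d*((.008-C[2])/d[:,2])[:,None])[:,:2].astype(np.float32)*1000
r=cv2.minAreaRect(p);print(r,cv2.boxPoints(r),C)
```

```text
((491.32879638671875, -385.1044616699219), (77.04837036132812, 134.3572235107422), 10.566157341003418) [[ 441.13922 -326.12915]
 [ 465.77643 -458.2082 ]
 [ 541.5184  -444.07977]
 [ 516.88116 -312.00073]] [0.45029831 0.09822539 1.56346546]
```

Request:
jog_arm --pt "-0.03 -0.018 0 -0.9" --pt "-0.061 -0.036 0.01 -0.9" --pt "-0.061 -0.036 0.05 -0.9" --pt "-0.061 -0.036 0.09 -0.9" --pt "-0.061 -0.036 0.13 -0.9" --pt "-0.061 -0.036 0.165 -0.9" --pt "-0.061 -0.036 0.195 -0.9" --pt "-0.061 -0.036 0.21 -0.9" --pt "-0.061 -0.036 0.217 -0.9" --pt "-0.061 -0.036 0.217 -0.9" --pt "-0.061 -0.036 0.217 -0.9"

```text
time_s: 6.3
position: [0.4931, -0.3858, 0.047]
tool_rot: [[-0.181, 0.983, 0.001], [0.983, 0.181, -0.001], [-0.001, 0.001, -1.0]]
force: [0.6, 0.3, 0.0]
grip_width: 0.345
grip_force: 24.9
```

Run:
```python
from h import *
o=observe();print(np.round(o['position'],4),np.round(o['tool_rot'],4),np.round(o['joints'],1))
im,W=cloud('wrist');save('w3.png',im);np.savez('w3.npz',im=im,W=W)
```

```text
[ 0.4931 -0.3858  0.047 ] [[-0.1809  0.9835  0.0015]
 [ 0.9835  0.1809 -0.0012]
 [-0.0015  0.0012 -1.    ]] [-40.4   7.4 100.4   0.   72.  -50.8]
```

View pics/w3.png

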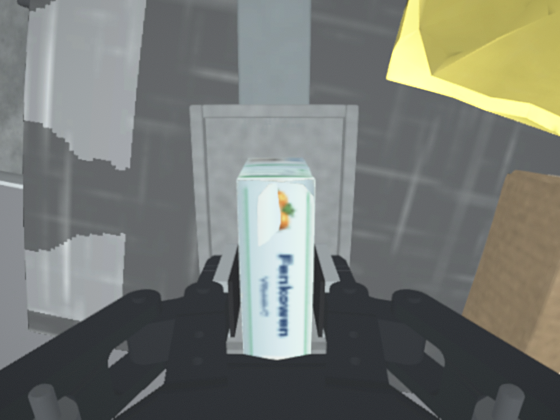

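The box is centred between the tray's rims (columns 205–343, box at 277) and square with them. I'll lower it.

Request:
jog_arm --pt "0 0 0.003 0" --pt "0 0 0.006 0" --pt "0 0 0.008 0" --pt "0 0 0.008 0" --pt "0 0 0.008 0"

```text
time_s: 6.85
position: [0.4928, -0.3858, 0.0389]
tool_rot: [[-0.181, 0.984, 0.001], [0.984, 0.181, -0.001], [-0.001, 0.001, -1.0]]
force: [-3.8, 4.3, 14.5]
grip_width: 0.343
grip_force: 26.8
```

Request:
jog_arm --pt "0 0 -0.001 0" --pt "0 0 -0.001 0" --pt "0 0 -0.001 0" --pt "0 0 -0.001 0" --pt "0 0 -0.001 0" --pt "0 0 -0.001 0" --hand 0

```text
time_s: 7.45
position: [0.4924, -0.3855, 0.0382]
tool_rot: [[-0.181, 0.984, -0.0], [0.984, 0.181, 0.0], [0.0, -0.0, -1.0]]
force: [-0.1, -0.3, -0.8]
grip_width: 1.0
grip_force: 0.0
```

Request:
jog_arm --pt "0 0 -0.01 0" --pt "0 0 -0.03 0" --pt "0 0 -0.07 0" --pt "0 0 -0.12 0" --pt "0 0 -0.17 0" --pt "0 0 -0.205 0" --pt "0 0 -0.22 0" --pt "0 0 -0.22 0"

```text
time_s: 8.25
position: [0.4928, -0.3858, 0.261]
tool_rot: [[-0.181, 0.984, 0.003], [0.984, 0.181, -0.002], [-0.003, 0.002, -1.0]]
force: [0.0, 1.1, -0.4]
grip_width: 1.003
grip_force: 0.0
```

Run:
```python
from h import *
o=observe();print(np.round(o['position'],4),np.round(o['tool_rot'],4),np.round(o['joints'],1))
im,W=cloud('wrist');save('w4.png',im);np.savez('w4.npz',im=im,W=W)
```

```text
[ 0.4928 -0.3858  0.261 ] [[-0.1807  0.9835  0.0028]
 [ 0.9835  0.1807 -0.0024]
 [-0.0029  0.0023 -1.    ]] [-40.4   0.2  87.6  -0.   92.  -50.8]
```

View pics/w4.png

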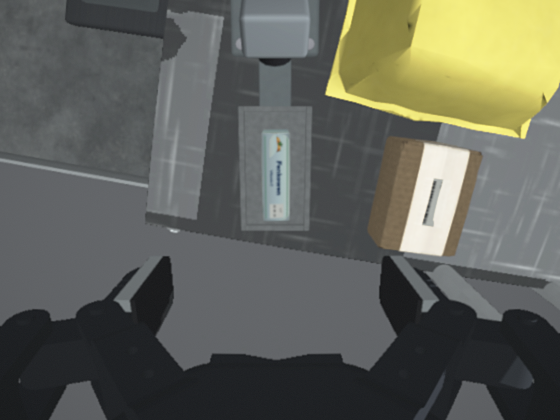

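The box stands upright, centred and square in the tray (box at 277,175; rim 239–311). Next is the mast head.

Request:
jog_arm --pt "0.04 0 0 0" --pt "0.08 -0.001 0 0" --pt "0.12 -0.001 0 0" --pt "0.15 -0.001 0 0" --pt "0.163 -0.001 0 0" --pt "0.163 -0.001 0.02 0" --pt "0.163 -0.001 0.05 0" --pt "0.163 -0.001 0.08 0" --pt "0.163 -0.001 0.105 0" --pt "0.163 -0.001 0.115 0" --pt "0.163 -0.001 0.115 0" --pt "0.163 -0.001 0.115 0"

```text
time_s: 9.5
position: [0.4622, -0.2257, 0.144]
tool_rot: [[-0.181, 0.984, 0.0], [0.984, 0.181, -0.0], [-0.0, 0.0, -1.0]]
force: [0.2, 0.1, 0.5]
grip_width: 0.999
grip_force: 0.0
```

Request:
jog_arm --pt "0 0 0 0" --pt "0 0 0 0" --pt "0 0 0 0" --pt "0 0 0 0" --pt "0 0 0 0" --pt "0 0 0 0" --pt "0 0 0 0" --pt "0 0 0 0" --pt "0 0 0 0" --pt "0 0 0 0" --hand 255 --grip_force 40

```text
time_s: 10.5
position: [0.4622, -0.2255, 0.1441]
tool_rot: [[-0.181, 0.984, 0.001], [0.984, 0.181, -0.001], [-0.001, 0.001, -1.0]]
force: [0.1, 1.2, 5.9]
grip_width: 0.423
grip_force: 42.5
```

Request:
jog_arm --pt "0 0 -0.005 0" --pt "0 0 -0.01 0" --pt "0 0 -0.015 0" --pt "0 0 -0.02 0" --pt "0 0 -0.02 0"

```text
time_s: 11.0
position: [0.4625, -0.2255, 0.1639]
tool_rot: [[-0.181, 0.984, 0.001], [0.984, 0.181, -0.001], [-0.001, 0.001, -1.0]]
force: [8.7, -0.4, -2.8]
grip_width: 0.42
grip_force: 40.7
```

Request:
jog_arm --pt "0 0 -0.01 0" --pt "0 0 -0.02 0" --pt "0 0 -0.03 0" --pt "0 0 -0.04 0" --pt "0 0 -0.05 0" --pt "0 0 -0.06 0" --pt "0 0 -0.065 0" --pt "0 0 -0.065 0" --pt "0 0 -0.065 0"

```text
time_s: 11.9
position: [0.4625, -0.2254, 0.2285]
tool_rot: [[-0.181, 0.984, 0.001], [0.984, 0.181, -0.001], [-0.001, 0.001, -1.0]]
force: [9.5, -1.2, -2.8]
grip_width: 0.419
grip_force: 41.0
```

Request:
jog_arm --pt "0 0 -0.002 0" --pt "0 0 -0.004 0" --pt "0 0 -0.006 0" --pt "0 0 -0.006 0" --pt "0 0 -0.006 0"

```text
time_s: 12.4
position: [0.4625, -0.2254, 0.2343]
tool_rot: [[-0.181, 0.984, 0.001], [0.984, 0.181, -0.0], [-0.001, 0.001, -1.0]]
force: [11.0, -2.6, -2.5]
grip_width: 0.416
grip_force: 44.9
```

Request:
jog_arm --pt "0 0 -0.001 0" --pt "0 0 -0.002 0" --pt "0 0 -0.002 0"

```text
time_s: 12.7
position: [0.4624, -0.2254, 0.2344]
tool_rot: [[-0.181, 0.984, -0.0], [0.984, 0.181, 0.0], [0.0, -0.0, -1.0]]
force: [15.9, -4.6, -19.1]
grip_width: 0.415
grip_force: 44.2
```

Run:
```python
from h import *
for n in('top','side'):
    im,W=cloud(n)
    if n=='top':
        save('t5.png',cv2.resize(im[180:260,350:470],None,fx=5,fy=5,interpolation=cv2.INTER_CUBIC))
        m=(abs(W[...,0]-.472)<.03)&(abs(W[...,1]+.275)<.025);print(np.round(np.nanpercentile(W[m][:,2],[5,25,50,75,95]),3))
im,W=cloud('wrist');save('w5.png',im);np.savez('w5.npz',im=im,W=W)
```

```text
[0.525 0.544 0.554 0.559 0.562]
```

View pics/w5.png

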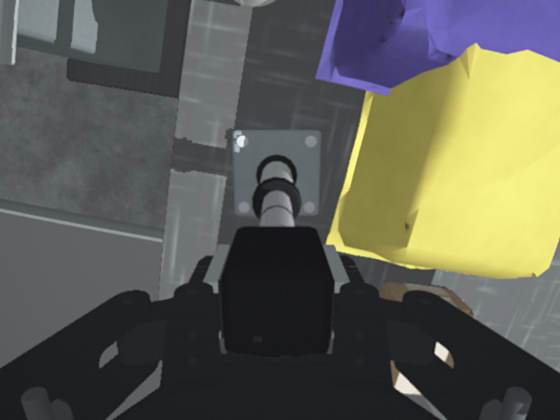

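The mast is out with the block gripped at (277,290), and the force jumped to 19 N with travel stuck at 90 mm, so this is the solid stop. I'll firm up the grip and check that it holds.

Request:
jog_arm --pt "0 0 0 0" --pt "0 0 0 0" --pt "0 0 0 0" --pt "0 0 0 0" --pt "0 0 0 0" --pt "0 0 0 0" --pt "0 0 0 0" --pt "0 0 0 0" --pt "0 0 0 0" --pt "0 0 0 0" --grip_force 60

```text
time_s: 13.85
position: [0.4624, -0.2254, 0.2344]
tool_rot: [[-0.181, 0.984, -0.0], [0.984, 0.181, 0.0], [0.0, -0.0, -1.0]]
force: [15.7, -5.3, -18.5]
grip_width: 0.415
grip_force: 62.0
```

Run:
```python
from h import *
im,W=cloud('wrist')
m=np.s_[260:330,240:310];print('block top z',np.nanmedian(W[m][...,2]),'start',np.nanmedian(np.load('w5.npz')['W'][m][...,2]))
print(np.round(observe()['force'],1))
```

```text
block top z 0.26989988738827964 start 0.2698964237938548
[ 16.   -5.4 -18. ]
```

Block top is at 0.270 m (0.179 + 0.090), and it's steady. Handing in.

```bash
python3 -c "from bench import close_job; print(close_job())"
```

```text
the job is handed in; nothing more can be done
None
```

The product box stands upright, centred and square in the tray and released, and the mast is held against its second stop with the catch squeezed (90 mm of travel measured, no slip over the last second); I handed the job in at about 14 s.

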